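# Clip the reading lamp onto the book stand and switch it on

### The job

Squeeze the clip-on lamp off the letter rack and clip it over the top edge of the reading stand's sloping board, near the middle, with its foot bar sitting flush on the edge and its front towards the open book. Once it is clipped on and let go, swing its folded head forward over the book as far as it goes, and then press its switch fully down and let go. Do not disturb the pen pot, plant or clock.

Things in the scene. Friction and masses are not known exactly. Their poses are not given: they have to be found in the camera images.
- lamp: loose clip-on lamp, 0.15 kg, starts clipped on the letter rack's back board. Origin: centre of the underside of its white foot bar (124 mm long in y, 12 high, x -7 to +8 mm), which rests on the board's edge. x = its front, y along the edge, z up through its handles. A steel sprung clip 24 mm wide (y) is in the middle, the hinged head at y +42, the switch at y -44 mm
- lamp_handles (a point): where to squeeze, along the lamp's x: 48 mm above the lamp's origin. Front handle fixed, flat, outside at x +14 mm, z 12 to 62. Back handle hinged, z 14 to 60, leaning out to x -32 mm at its top when gripping an 8 mm board. Squeezing until they are parallel, 28 mm over the outsides, takes about 13 N and opens the jaws fully
- lamp_jaw (a joint): hinge of the clip's back half, rad: 0 gripping an 8 mm board, -0.17 shut on nothing, +0.38 squeezed open to the stop. Jaws, in the lamp's frame: the fixed front jaw's inner face is at x +4 mm, down to z -25; the back jaw's rubber nose reaches z -22 and touches at x -4 mm when joint 0, at x -15 mm when fully open (gap 19 mm)
- lamp_head (a joint): the head's hinge, along the lamp's y through x 0, y +42, z +22 mm of the lamp; rad: 0 folded up along the lamp's z, growing as it swings to the front (lamp +x), 1.75 at its forward stop; stiff, it stays where it is left
- lamp_head_tip (a point): middle of the free end of the head, a white bar 12 mm thick, 24 mm wide (y) and 67 mm long from its hinge
- lamp_switch (a joint): travel of the sprung push switch, m: 0 up, 0.004 fully down (about 3 N); it springs back
- lamp_switch_top (a point): centre of the top of the round switch, 19 mm across, 21 mm above the foot bar's underside, pressed along the lamp's -z
- stand_board: sloping board of the fixed wooden reading stand, 8 mm thick, 250 wide, 210 long, leaning back 30 degrees from vertical. Origin: middle of its top edge, centre of the thickness, 194 mm above the desk; x out of its front face (book side), y along the edge, z up the slope. The fixed open book on it begins 55 mm below the edge, 19 mm proud of the origin; struts behind from 90 mm below
- organiser: fixed wooden letter rack; its upright back board is 8 mm thick, 220 wide (y) and 150 high; origin on the desk under the middle of that board, x = its front (low tray 90 mm deep with papers up to 95 mm high), z up
- pen_pot: loose round dark steel pen pot, 68 mm across, 95 high, pens to 150 mm; origin under its middle; leave it alone
- plant: loose white plant pot, 72 mm across, 55 high, leaves to about 95 mm; origin under its middle; leave it alone
- clock: loose round alarm clock, 84 mm across, 108 high, 34 deep; origin under its middle; leave it alone
There are look-alikes about, which are no part of the job. Leave any red look-alike of the lamp alone. Leave any turquoise look-alike of the organiser alone.

How it is judged (in metres and radians):
On the way, in this order (a step that is already met when the one before it is completed fails the run):
1. the lamp is off the letter rack, clear above it, its clip squeezed open (value of joint lamp_jaw above 0.1 rad and z of lamp in the frame of organiser above 0.19 m and contact force between lamp and organiser below 0.1 N), for 0.1 s.
2. the lamp is clipped on the top edge of the stand's board near its middle, foot bar on the edge, front to the book, and the fingers have let go (y of lamp in the frame of stand_board between -0.04 and 0.04 m and z of lamp in the frame of stand_board between -0.005 and 0.005 m and x of lamp in the frame of stand_board between -0.006 and 0.006 m and angle between the z axis of lamp and the z axis of stand_board, either way round below 0.12 rad and y of lamp_switch_top in the frame of stand_board below 0 m and value of joint lamp_jaw between -0.08 and 0.1 rad and contact force between the fingers and lamp below 0.2 N), for 0.3 s.
3. the lamp's head is swung forward to its stop (over 1.5 rad) (y of lamp in the frame of stand_board between -0.04 and 0.04 m and z of lamp in the frame of stand_board between -0.005 and 0.005 m and x of lamp in the frame of stand_board between -0.006 and 0.006 m and angle between the z axis of lamp and the z axis of stand_board, either way round below 0.12 rad and y of lamp_switch_top in the frame of stand_board below 0 m and value of joint lamp_jaw between -0.08 and 0.1 rad and value of joint lamp_head above 1.5 rad), for 0.1 s.
4. the switch is pressed down (over 3 mm) with the head forward (all of step 3 and value of joint lamp_switch above 0.003 m), for 0.05 s.
At the end, for the whole second after the job is handed in: Lamp clipped on the stand board's top edge, within 40 mm of its middle, flush (5 mm, 0.12 rad), 6 mm across, front to the book, jaw closed on the board; head past 1.5 rad; switch up again (under 1 mm); lamp let go and at rest (all of step 3 and contact force between the fingers and lamp below 0.2 N and value of joint lamp_switch below 0.001 m and linear speed of lamp below 0.02 m/s); the robot touches nothing.
It fails at once if the pen pot is pushed more than 25 mm or tipped over (distance of pen_pot from where it was at the start of the episode above 0.025 m or angle between pen_pot's own z axis and vertical above 0.4 rad).
It fails at once if the plant is pushed more than 25 mm or tipped over (distance of plant from where it was at the start of the episode above 0.025 m or angle between plant's own z axis and vertical above 0.4 rad).
It fails at once if the clock is pushed more than 25 mm or tipped over (distance of clock from where it was at the start of the episode above 0.025 m or angle between clock's own z axis and vertical above 0.4 rad).
It also fails if it takes over 51 s, if anything falls off the work surface, if the arm or the gripper's body presses on something with over 40 N, if the wrist force passes 120 N, or if a joint passes its speed limit or range.

### The arm

A 6-joint arm with a two-finger parallel gripper is mounted at the origin on the work surface. World frame = base frame: x ahead of the robot, y to its left, z up, the work surface at z = 0. Lengths are in mm, angles in rad, forces in N, time in s.
With the tool pointing down it reaches from about 350 to 975 mm from the base axis. Payload 4.9 kg.
Tool frame: the origin (TCP) lies midway between the tips of the shut fingers; the grasp point (between the pads) lies 19 mm behind it (pinch_z is the distance from the TCP to the grasp point, in mm); z points along the fingers, y is the line along which they close (so a half turn about z gives the same grasp; the last joint's range is limited). The gripper opens to 85 mm and grips with 20 to 120 N. Pads are 22 mm wide; open, the fingers measure 114 mm over their backs; the gripper's body (76 mm by 85 mm) begins 54 mm behind the grasp point. The pads swing forward as they close: fully open they stand 13 mm farther back than shut.
Start: joints at [-1.25, 0.053, 1.613, -0, 1.476, -0.119], TCP at [266.091, -565.506, 191.404] pointing down, gripper open.
Joint ranges: [-3.01, 3.01], [-1.01, 2.22], [0.06, 2.58], [-1.02, 4.17], [0.09, 2.62], [-3.14, 3.14]. Speed limits (rad/s): [2.57, 2.57, 3.14, 3.14, 3.14, 3.14].

### API

Orientations are given as a unit quaternion [w, x, y, z].
In Python, from rig import read_state, grab_frame, hand_in, pinch_z gives the robot as it stands.
- The arm moves only by the tool step_arm, never from a script. Its argument "series" is a list of rows, each a list of 2 entries, a list of its own where there are three numbers: the shift along the tool's x, y, z in m, then the turn, a rotation vector about the tool's x, y, z in rad. A call has 1 to 20 rows; each row is the pose to reach, as a shift and turn from the pose commanded when the call began, along the tool's axes at that moment; what a row does not reach only later rows make up. A row lasts 1/12 s, in which the tool goes at most 41.7 mm and 7.16 degrees, less where a joint would pass 70% of its speed; a pose out of reach is approached as far as the arm can. A call with a gripper value outside its range is refused whole. "gripper" is the opening in per cent of the stroke, from 0 (shut) to 100 (fully open), set as the call begins (left out, the last holds). The fingers move at their own pace and stop on an object; "force" is the grip in N (left out, the last holds). Time passes only in rows, so rows that repeat a pose let the fingers close. It gives the time, the measured TCP pose, the force, the opening and the grip force at its end, in the units of the state.
- read_state(): the state, without advancing time (a new reading comes with each control period).
- grab_frame(name): name is "scene" or "top"; returns a dict with "frame" (420x560x3 uint8, red, green, blue), "mtx" (3x3 intrinsics, pixels), "distortion" ([k1, k2, p1, p2, k3] as OpenCV has them; the pictures are not rectified), "T" (4x4, takes a point from camera to world coordinates). Camera axes: x right, y down, z forward; pixel columns grow to the right and rows downward; lengths in mm; the calibration is good to about 2 mm. A picture is of the moment at which its call begins. There is no depth.
- hand_in(): hands the job in; it is judged then, once.
The state is a dict: "t": time; "q": joint angles; "qd": joint speeds; "joint_efforts": joint torques, N m; "position": TCP position; "ee_rot": TCP orientation; "ft_force": force on the tool from outside, world axes, zero at the start; "torque": the same for the moment, N m; "opening": finger opening in mm; "gripper_force": force on a finger pad.
Only numpy, scipy, OpenCV 4.12 (cv2) and the standard library are available. Lean on these libraries where they do the work, as an engineer would, in place of code of your own. Each camera call takes 0.05 s, during which the arm holds its last target. There are 200 camera calls.

## Working session

There is one attempt and no reset: what is moved stays moved. The work goes in short steps, Python scripts to look and compute and a tool call to move; the robot and the scene stay as the last step left them, time stands still between calls to the robot, and variables do not carry over. Pictures are saved under pics/ and viewed, at most 10 in all, crops included, and the job is handed in when it is done.

Besides the shell and the picture viewer there is one more tool, called after "Emit:" as name(argument=value, ...) on one line, values as JSON. step_arm: Moves the arm, as the interface text tells. Its arguments: {"type":"object","properties":{"series":{"type":"array"},"gripper":{"type":"number"},"force":{"type":"number"}},"required":["series"]}

```bash
ls; mkdir -p pics
python3 - <<'E'
from rig import *
import cv2,numpy as np
print(read_state(),pinch_z)
for n in("scene","top"):
    f=grab_frame(n);cv2.imwrite(f"pics/{n}0.png",cv2.cvtColor(f["frame"],cv2.COLOR_RGB2BGR))
    np.savez(f"{n}0.npz",**f);print(n,f["mtx"].tolist(),f["distortion"],np.round(f["T"],3).tolist())
E
```

```text
pics
{'t': 0.0, 'q': array([-1.25003490e+00,  5.33576305e-02,  1.61433007e+00,  1.24336208e-06,
        1.47600797e+00, -1.18996216e-01]), 'qd': array([ 5.93966585e-05, -8.89368397e-04, -9.94471427e-04,  5.73605874e-05,
       -1.51123156e-04,  1.30806053e-03]), 'joint_efforts': array([-4.67376067e-04, -3.93671966e+01, -3.70179749e+01, -1.13061001e-04,
        6.93050111e-03,  6.14847224e-06]), 'position': array([ 265.84807141, -564.84090171,  190.14109354]), 'ee_rot': array([-1.04622381e-03,  9.75923360e-01,  2.18111185e-01, -1.05283314e-04]), 'ft_force': array([ 0.17921086,  0.45602121, -0.19053626]), 'torque': array([-0.03411363,  0.01465639,  0.00358307]), 'gripper_force': 0.0, 'opening': 85.02188768574517} 18.700000000000003
scene [[430.5371700810177, 0.0, 280.75032476276243], [0.0, 430.5371700810177, 210.72801198143569], [0.0, 0.0, 1.0]] [-0.07258967  0.          0.          0.          0.        ] [[-0.858, 0.348, -0.379, 975.407], [0.514, 0.55, -0.659, 542.411], [-0.021, -0.759, -0.65, 819.793], [0.0, 0.0, 0.0, 1.0]]
top [[541.3801555775082, 0.0, 278.17623640305504], [0.0, 541.3801555775082, 209.36731841716625], [0.0, 0.0, 1.0]] [-0.12723749  0.          0.          0.          0.        ] [[0.027, -0.993, 0.119, 400.074], [-1.0, -0.027, 0.0, -145.017], [0.003, -0.119, -0.993, 1683.091], [0.0, 0.0, 0.0, 1.0]]
```

```bash
python3 -c "
import cv2
for n in('scene','top'):
    cv2.imwrite(f'pics/{n}0b.png',cv2.resize(cv2.imread(f'pics/{n}0.png'),(800,600),interpolation=2))"
```

```text
(no output)
```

View pics/scene0b.png

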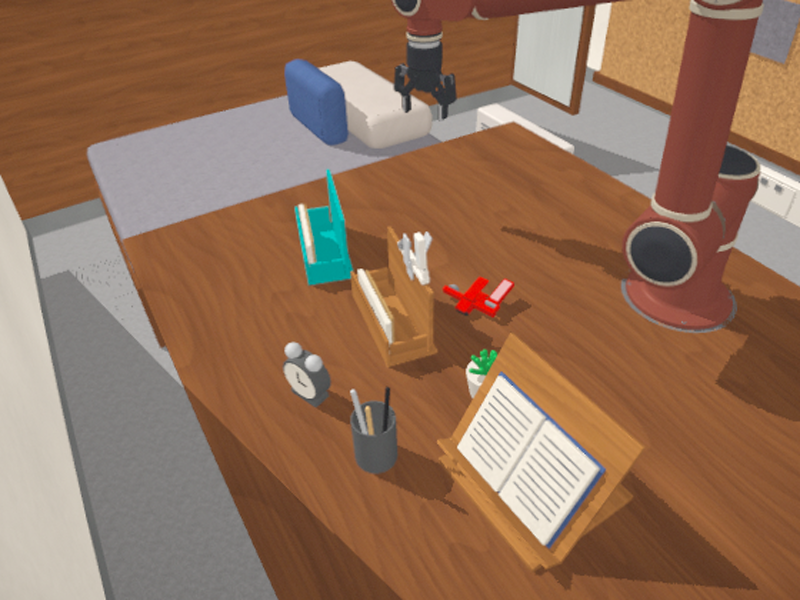

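View pics/top0b.png

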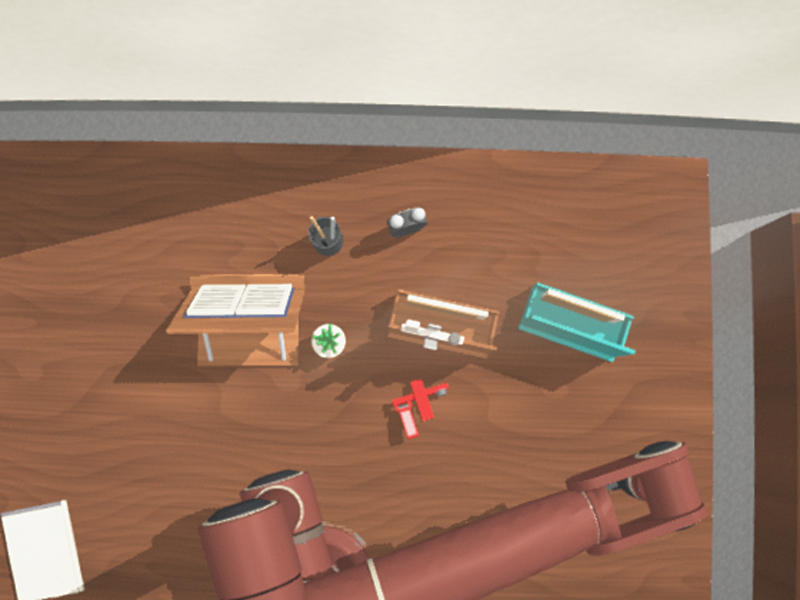

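The white lamp is at about top (433,333) and scene (415,258) in the 800 px views, on the wooden rack. The red look-alike lies on the desk at top (420,405), and the turquoise rack is at top (577,320). I leave both alone. Next is one enlarged crop to confirm the lamp and see which way it faces.

```bash
python3 -c "
import cv2,numpy as np
t=cv2.imread('pics/top0.png')[190:260,260:360];s=cv2.imread('pics/scene0.png')[145:255,235:335]
t=cv2.resize(t,(560,392),interpolation=2);s=cv2.resize(s,(500,550),interpolation=2)
a=np.zeros((550,800,3),np.uint8)
s=cv2.imread('pics/scene0.png')[150:210,265:315];s=cv2.resize(s,(400,480),interpolation=2)
t=cv2.imread('pics/top0.png')[195:260,265:355];t=cv2.resize(t,(400,289),interpolation=2)
a[:289,:400]=t;a[:480,400:]=s;cv2.imwrite('pics/crop1.png',a)"
```

```text
(no output)
```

View pics/crop1.png

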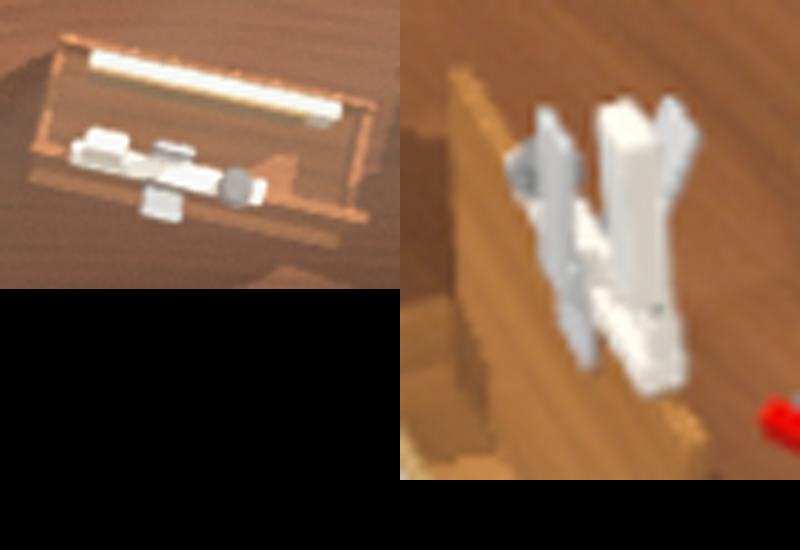

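The crop confirms the lamp. In the top view its bar runs from about px (280.8,229.4) to (324.6,237.8). The head is at the left end (world +y) and the switch at the right. The upright front handle faces +x and the leaning one faces the robot. Next I zoom in on the stand's top edge.

```bash
python3 -c "
import cv2,numpy as np
a=np.zeros((600,800,3),np.uint8)
t=cv2.imread('pics/top0.png')[200:245,110:220];a[:300,:733]=cv2.resize(t,(733,300),interpolation=2)
s=cv2.imread('pics/scene0.png')[225:325,340:460];a[300:600,:360]=cv2.resize(s,(360,300),interpolation=2)
c=cv2.imread('pics/scene0.png')[228:258,340:382];a[300:600,370:790]=cv2.resize(c,(420,300),interpolation=2)
cv2.imwrite('pics/crop2.png',a)"
```

```text
(no output)
```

View pics/crop2.png

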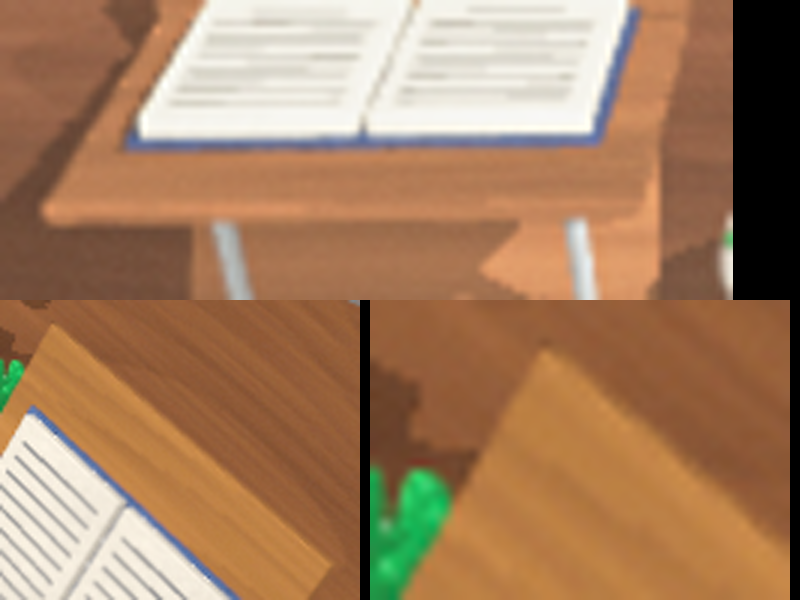

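```bash
cat > h.py <<'E'
import numpy as np,cv2
from rig import *
class Cam:
    def __init__(s,f): s.K,s.d,s.T=f["mtx"],f["distortion"],f["T"]
    def ray(s,p):
        u=cv2.undistortPoints(np.array([[p]],float),s.K,s.d)[0,0]
        return s.T[:3,3],s.T[:3,:3]@np.array([u[0],u[1],1.])
    def z(s,p,h):
        o,d=s.ray(p);return o+d*(h-o[2])/d[2]
    def proj(s,P):
        R=s.T[:3,:3].T;return cv2.projectPoints(np.array(P,float).reshape(-1,1,3),cv2.Rodrigues(R)[0],-R@s.T[:3,3],s.K,s.d)[0][:,0]
def tri(a,pa,b,pb):
    o1,d1=a.ray(pa);o2,d2=b.ray(pb)
    t=np.linalg.lstsq(np.c_[d1,-d2],o2-o1,rcond=None)[0];A=o1+d1*t[0];B=o2+d2*t[1];return (A+B)/2,np.linalg.norm(A-B)
def load(n): f=dict(np.load(n+"0.npz"));return Cam(f),f["frame"]
E
python3 - <<'E'
from h import *
np.set_printoptions(precision=1,suppress=True)
T,ti=load("top");S,si=load("scene")
print("board corners top z192",T.z((116.3,233.3),192),T.z((208.4,233.3),192))
for p in((357.5,232.8),(451,313.3)):print("scene",S.z(p,192),S.z(p,196))
print("tri",tri(T,(116.3,232.7),S,(451,313.3)))
print("book R",tri(T,(110+600/6.66,200+145/6.667),S,(340+33/3,225+108/3)))
print("book mid",tri(T,(110+363/6.66,200+140/6.667),S,(340+130/3,225+203/3)))
w=lambda im,r:[(im[r[1]:r[3],r[0]:r[2]].min(2)>th) for th in (150,190)]
# lamp bar
print("bar ends z162",T.z((280.8,229.4),162),T.z((324.6,237.8),162))
b,g,r=[ti[...,i].astype(int) for i in (2,1,0)]
m=((ti.min(2)>215)); m[:222]=0;m[245:]=0;m[:,:275]=0;m[:,330:]=0
ys,xs=np.nonzero(m)
for y in range(222,245): print(y,''.join('#' if v>225 else '+' if v>185 else '-' if v>140 else '.' for v in ti[y,276:330].min(1)))
print("switch top",T.z((265+237/4.444,195+187/4.444),171), "front handle top",T.z((265+172/4.444,195+148/4.444),212),"back handle",T.z((265+163/4.444,195+190/4.444),210))
print("switch tri",tri(T,(265+237/4.444,195+187/4.444),S,(280.8,170.3)))
print("rack edge ends", T.z((265+34/4.444,195+150/4.444),150),T.z((265+368/4.444,195+217/4.444),150))
E
```

```text
board corners top z192 [499.5 305.2 192. ] [507.1  46.6 192. ]
scene [510.   54.7 192. ] [513.   57.8 196. ]
scene [499.5 304.8 192. ] [502.5 306.3 196. ]
tri (array([500.9, 305.1, 193.5]), np.float64(0.6351303127185379))
book R (array([542.1,  78.5, 145.3]), np.float64(2.0948538634373794))
book mid (array([541.4, 180.8, 147.1]), np.float64(1.6429370075072613))
bar ends z162 [ 525.9 -153.4  162. ] [ 505.5 -277.3  162. ]
222 ......................................................
223 ..........-...........................................
224 .........+##+--.......................................
225 ........-#######+-....................................
226 ......--+#########....................................
227 .....+###########+......+#++---.......................
228 .....+#++++######+......--++###+-.....................
229 .....-++------++#++--...------+++.....................
230 .....-++--------+####+--+-------......................
231 .....-++--------+##+++++++++++++......................
232 .......--+++----+++++++++++++###+---..................
233 ............-++++++++++
[... 226 characters left out ...]
.........+----...--####++.-------##+.....
238 .....................-+++++--.....----.-------##+.....
239 .....................-++++++++..........-----+##-.....
240 .....................-++++++++............---+#+......
241 .....................++++++++-........................
242 .....................+++++++++........................
243 ......................-++#+##+........................
244 ..........................-++-........................
switch top [ 506.4 -258.9  171. ] front handle top [ 526.4 -215.5  212. ] back handle [ 500.6 -210.6  210. ]
switch tri (array([ 508.4, -260.4,  164.3]), np.float64(3.559853385814321))
rack edge ends [ 528.1 -130.3  150. ] [ 490.8 -344.7  150. ]
```

Run:
```python
from h import *
np.set_printoptions(precision=1,suppress=True)
T,ti=load("top");S,si=load("scene")
def fit(n,C,im,box,h,flip=None):
    x0,y0,x1,y1=box;hsv=cv2.cvtColor(im,cv2.COLOR_RGB2HSV)
    m=cv2.inRange(hsv,(105,90,60),(130,255,255));m2=np.zeros_like(m);m2[y0:y1,x0:x1]=m[y0:y1,x0:x1]
    pts=[]
    for x in range(x0,x1):
        r=np.nonzero(m2[:,x])[0]
        if len(r):pts.append((x,r.max() if flip else r.min()))
    P=np.array(pts);print(n,P[0],P[-1],len(P));return P
P=fit("top",T,ti,(125,190,210,230),147,1)
l=np.polyfit(P[5:-14,0],P[5:-14,1],1);print(l)
a,b=[T.z((x,np.polyval(l,x)+.5),146) for x in(132,196)];print(a,b,"psi",np.arctan2(-(a-b)[0],(a-b)[1]))
P=fit("scene",S,si,(345,255,425,340),147)
Q=P[(P[:,0]>353)&(P[:,0]<418)];l=np.polyfit(Q[:,0],Q[:,1],1)
a,b=[S.z((x,np.polyval(l,x)-.5),146) for x in(415,355)];print(a,b,"psi",np.arctan2(-(a-b)[0],(a-b)[1]))
# board lower edge in top: brightness drop along columns
g=ti.astype(float).sum(2)
pts=[]
for x in list(range(120,140))+list(range(150,180)):
    c=cv2.GaussianBlur(g[225:242,x:x+1],(1,3),0)[:,0];d=np.diff(c);i=d.argmin();
    if 0<i<15:
        q=d[i-1:i+2];pts.append((x,225+i+.5+ .5*(q[0]-q[2])/(q[0]-2*q[1]+q[2])))
P=np.array(pts);l=np.polyfit(*P.T,1);P=P[abs(P[:,1]-np.polyval(l,P[:,0]))<1];l=np.polyfit(*P.T,1);print(len(P),l)
a,b=[T.z((x,np.polyval(l,x)),192) for x in(120,178)];print(a,b,"psi",np.arctan2(-(a-b)[0],(a-b)[1]))
# scene board silhouette between corners
pts=[]
for x in range(365,448):
    e=232.8+(x-357.5)*80.5/93.5;r0=int(e)-6
    c=cv2.GaussianBlur(si[r0:r0+13,x:x+1].astype(float).sum(2),(1,3),0)[:,0];d=np.diff(c);pts.append((x,r0+d.argmax()+.5))
P=np.array(pts);l=np.polyfit(*P.T,1);P=P[abs(P[:,1]-np.polyval(l,P[:,0]))<1.5];l=np.polyfit(*P.T,1);print(len(P),l)
a,b=[S.z((x,np.polyval(l,x)),192) for x in(448,360)];print(a,b,"psi",np.arctan2(-(a-b)[0],(a-b)[1]))
```

```text
top [130 221] [204 204] 7Traceback (most recent call last):
  File "<stdin>", line 13, in <module>
    raise TypeError("expected non-empty vector for x")
TypeError: expected non-empty vector for x
```

Run:
```python
from h import *
np.set_printoptions(precision=1,suppress=True)
T,ti=load("top");S,si=load("scene")
def line(n,C,im,xs,e,sgn,h):
    g=im.astype(float).sum(2);pts=[]
    for x in xs:
        r0=int(e(x))-6;c=cv2.GaussianBlur(g[r0:r0+13,x:x+1],(1,3),0)[:,0];d=sgn*np.diff(c);pts.append((x,r0+d.argmax()+.5))
    P=np.array(pts)
    for k in range(3):
        l=np.polyfit(*P.T,1);P=P[abs(P[:,1]-np.polyval(l,P[:,0]))<1.2]
    a,b=[C.z((x,np.polyval(l,x)),h) for x in(xs[0],xs[-1])];d=(a-b) if a[1]>b[1] else b-a
    print(n,len(P),l,a,b,"psi",np.arctan2(-d[0],d[1]))
line("board top",T,ti,list(range(120,140))+list(range(150,180)),lambda x:233,-1,192)
line("book top",T,ti,list(range(133,198)),lambda x:220.5,-1,146)
line("board scene",S,si,list(range(365,448)),lambda x:232.8+(x-357.5)*80.5/93.5,1,192)
line("rack top",T,ti,list(range(326,345)),lambda x:237.5+(x-326)*.2+0,-1,150)
```

```text
board top 50 [ -0.  233.6] [501.2 294.7 192. ] [507.2 128.5 192. ] psi 0.03627180844969728
book top 64 [ -0.  223.5] [540.7 272.2 146. ] [549.9  86.9 146. ] psi 0.04982909343677648
board scene 83 [  0.9 -78.7] [507.5  76.4 192. ] [499.6 295.4 192. ] psi 0.03585930069144658
rack top 19 [  0.2 165.9] [ 499.5 -282.5  150. ] [ 489.1 -333.9  150. ] psi -0.19893941502222026
```

```bash
cat >> h.py <<'E'
from scipy.spatial.transform import Rotation as Ro
def frame(o,yaw,pitch=0): # lamp-like frame; pitch>0 leans back
    return np.array(o,float),(Ro.from_euler('z',yaw)*Ro.from_euler('y',-pitch)).as_matrix()
LAMP=frame((514.5,-215,150),-.165)
STAND=frame((508,180,194),.037,np.pi/6)
def tool(F,p): # TCP at p (mm) in F, tool z=-Fz, tool y=Fx, x=Fy
    o,R=F;return o+R@np.array(p,float),R@np.array([[0,1,0],[1,0,0],[0,0,-1.]])
def cur():
    s=read_state();q=s["ee_rot"];return s,np.array(s["position"]),Ro.from_quat(np.r_[q[1:],q[0]]).as_matrix()
def rel(*tg):
    s,p,R=cur()
    for P,A in tg: print("shift m",np.round(R.T@(P-p)/1000,4),"turn",np.round(Ro.from_matrix(R.T@A).as_rotvec(),3))
def inF(F):
    s,p,R=cur();o,A=F;print("t",round(s["t"],2),"TCP in F",np.round(A.T@(p-o),1),"tool z in F",np.round(A.T@R[:,2],3),"y",np.round(A.T@R[:,1],3),"f_F",np.round(A.T@s["ft_force"],1),"open",round(s["opening"],1),"gf",round(s["gripper_force"],1))
E
python3 - <<'E'
from h import *
s,p,R=cur();rel((p+[0,0,140],R),tool(LAMP,(-8,0,180)),tool(LAMP,(-8,0,110)))
E
```

```text
shift m [ 0.     -0.0003 -0.14  ] turn [0. 0. 0.]
shift m [ 0.3674 -0.2155 -0.1392] turn [-0.002 -0.001 -0.966]
shift m [ 0.3674 -0.2154 -0.0692] turn [-0.002 -0.001 -0.966]
```

Emit:
step_arm(series=[[[0,0,-0.14],[0,0,0]],[[0,0,-0.14],[0,0,0]],[[0,0,-0.14],[0,0,0]],[[0,0,-0.14],[0,0,0]],[[0.367,-0.2155,-0.14],[-0.002,-0.001,-0.966]],[[0.367,-0.2155,-0.14],[-0.002,-0.001,-0.966]],[[0.367,-0.2155,-0.14],[-0.002,-0.001,-0.966]],[[0.367,-0.2155,-0.14],[-0.002,-0.001,-0.966]],[[0.367,-0.2155,-0.14],[-0.002,-0.001,-0.966]],[[0.367,-0.2155,-0.14],[-0.002,-0.001,-0.966]],[[0.367,-0.2155,-0.14],[-0.002,-0.001,-0.966]],[[0.367,-0.2155,-0.14],[-0.002,-0.001,-0.966]],[[0.367,-0.2155,-0.14],[-0.002,-0.001,-0.966]],[[0.367,-0.2155,-0.14],[-0.002,-0.001,-0.966]],[[0.367,-0.2155,-0.14],[-0.002,-0.001,-0.966]],[[0.367,-0.2155,-0.14],[-0.002,-0.001,-0.966]],[[0.367,-0.2155,-0.14],[-0.002,-0.001,-0.966]]], gripper=100, force=40)

```text
t: 1.52
position: [506.2, -214.3, 330.8]
ee_rot: [0.001, 0.763, 0.647, -0.001]
ft_force: [-0.8, -0.3, 0.1]
opening: 85.2
gripper_force: 0.0
```

Run:
```python
from h import *
inF(LAMP);rel(tool(LAMP,(-8,0,28)))
```

```text
t 1.52 TCP in F [ -8.3  -0.7 180.8] tool z in F [ 0.    -0.002 -1.   ] y [1.    0.001 0.   ] f_F [-0.8 -0.4  0.1] open 85.2 gf 0.0
shift m [0.001  0.0003 0.1528] turn [0.    0.002 0.001]
```

Emit:
step_arm(series=[[[0.001,0,0.04],[0,0,0]],[[0.001,0,0.08],[0,0,0]],[[0.001,0,0.12],[0,0,0]],[[0.001,0,0.15],[0,0,0]],[[0.001,0,0.153],[0,0,0]],[[0.001,0,0.153],[0,0,0]],[[0.001,0,0.153],[0,0,0]]])

```text
t: 2.1
position: [507.1, -215.2, 180.5]
ee_rot: [0.002, 0.764, 0.646, 0.0]
ft_force: [0.0, -0.5, 0.5]
opening: 85.3
gripper_force: 0.0
```

Emit:
step_arm(series=[[[0,0,0],[0,0,0]],[[0,0,0],[0,0,0]],[[0,0,0],[0,0,0]],[[0,0,0],[0,0,0]],[[0,0,0],[0,0,0]],[[0,0,0],[0,0,0]],[[0,0,0],[0,0,0]],[[0,0,0],[0,0,0]]], gripper=56)

```text
t: 2.77
position: [506.7, -213.5, 178.3]
ee_rot: [0.001, 0.763, 0.646, -0.0]
ft_force: [-0.4, -0.5, 0.2]
opening: 47.6
gripper_force: 0.0
```

Run:
```python
from h import *
inF(LAMP)
f=grab_frame("top");t=cv2.cvtColor(f["frame"],cv2.COLOR_RGB2BGR);f=grab_frame("scene");s=cv2.cvtColor(f["frame"],cv2.COLOR_RGB2BGR)
a=np.zeros((400,800,3),np.uint8);a[:,:400]=cv2.resize(t[190:260,265:335],(400,400),interpolation=2);a[:,400:]=cv2.resize(s[140:210,255:325],(400,400),interpolation=2)
cv2.imwrite("pics/g1.png",a)
```

```text
t 2.77 TCP in F [-7.9  0.2 28.3] tool z in F [ 0.001 -0.002 -1.   ] y [1.    0.    0.001] f_F [-0.3 -0.6  0.2] open 47.6 gf 0.0
```

View pics/g1.png

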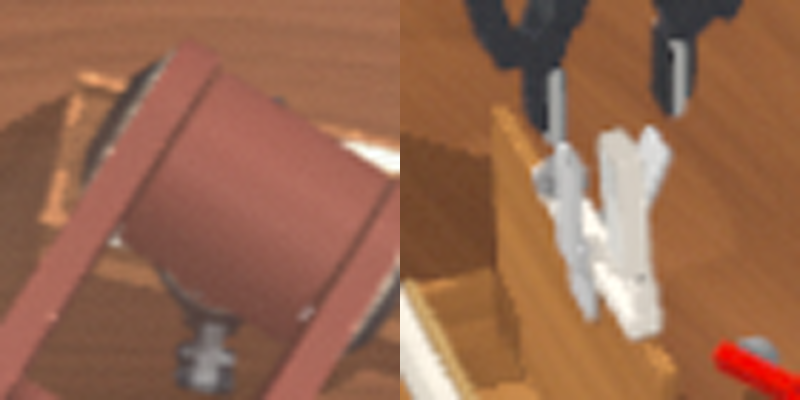

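Run:
```python
from h import *
np.set_printoptions(precision=1,suppress=True)
T,ti=load("top");S,si=load("scene")
o,R=LAMP
L=lambda *p:o+R@np.array(p,float)
s,p,A=cur();print(p)
pts=dict(tcp=p,fr_top=L(12,0,62),bar_top_left_end=L(0,62,12),sw=L(0,-44,21),head_tip=L(0,42,89),rackL=L(0,88,0))
for k,v in pts.items():
    q=S.proj(v)[0];print(k,q,"crop",400+(q[0]-255)*400/70,(q[1]-140)*400/70)
```

```text
[ 506.7 -213.5  178.3]
tcp [291.5 174.7] crop 608.3386705008824 198.0017202182861
fr_top [283.9 165.4] crop 565.1675673780551 145.10514247666427
bar_top_left_end [298.2 194.4] crop 646.5926027754122 310.64966677356404
sw [282.2 168.5] crop 555.3098612931993 162.89773617041956
head_tip [295.  164.1] crop 628.4436477803245 137.84046206459996
rackL [302.4 204.4] crop 670.5878634977743 367.75185610505673
```

Run:
```python
from h import *
np.set_printoptions(precision=0,suppress=True)
S,si=load("scene");o,R=LAMP
for z in (30,45,60,75):
  for x in (16,-32):
    q=S.proj(o+R@np.array([x,0,z.__float__()]))[0];print(z,x,np.array([400+(q[0]-255)*400/70,(q[1]-140)*400/70]))
f=grab_frame("scene");s=cv2.cvtColor(f["frame"],cv2.COLOR_RGB2BGR);cv2.imwrite("pics/g2.png",cv2.resize(s[70:220,200:400],(800,600),interpolation=2));inF(LAMP);print(read_state()["q"])
```

```text
30 16 [558. 207.]
30 -32 [658. 182.]
45 16 [557. 179.]
45 -32 [658. 155.]
60 16 [557. 151.]
60 -32 [658. 126.]
75 16 [556. 122.]
75 -32 [659.  98.]
t 2.92 TCP in F [-8.  0. 28.] tool z in F [ 0. -0. -1.] y [1. 0. 0.] f_F [-1. -0. -0.] open 47.7 gf 0.0
[-1. -0.  2. -0.  1. -0.]
```

View pics/g2.png

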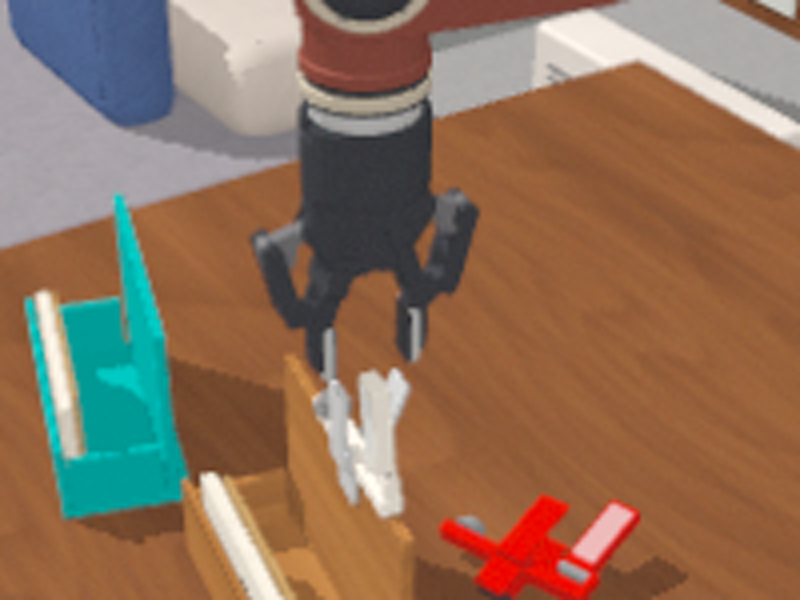

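Run:
```python
from h import *
np.set_printoptions(precision=1,suppress=True)
T,_=load("top");S,si=load("scene")
# start pose
p=np.array([265.85,-564.84,190.14]);y=np.array([.426,-.905,0])
for dz in(0,13,40,50):
  print(dz,[S.proj(p+sg*42.5*y+[0,0,dz])[0]*800/560 for sg in(1,-1)])
# now: tips in g2 px (325,372),(415,358), scale 4
s,p,R=cur()
for px in((200+322/4,70+372/4),(200+412/4,70+358/4)):
  for z in(178,185,200,215):print(px,z,S.z(px,z), (S.z(px,z)-p)@R)
```

```text
0 [array([408.6, 132.7]), array([439.9, 141.2])]
13 [array([408.5, 127.5]), array([440. , 135.9])]
40 [array([408.4, 116.5]), array([440.2, 124.7])]
50 [array([408.3, 112.4]), array([440.3, 120.5])]
(280.5, 163.0) 178 [ 503.  -273.8  178. ] [-60.    6.3   0.4]
(280.5, 163.0) 185 [ 508.2 -264.9  185. ] [-50.4   9.9  -6.6]
(280.5, 163.0) 200 [ 519.2 -245.8  200. ] [-29.8  17.7 -21.6]
(280.5, 163.0) 215 [ 530.3 -226.7  215. ] [ -9.2  25.4 -36.7]
(303.0, 159.5) 178 [ 444.1 -255.6  178. ] [-51.8 -54.8   0.3]
(303.0, 159.5) 185 [ 449.9 -246.9  185. ] [-42.2 -50.5  -6.7]
(303.0, 159.5) 200 [ 462.4 -228.2  200. ] [-21.8 -41.3 -21.7]
(303.0, 159.5) 215 [ 474.8 -209.6  215. ] [ -1.4 -32.1 -36.7]
```

Run:
```python
from h import *
np.set_printoptions(precision=1,suppress=True)
T,_=load("top");S,si=load("scene")
for z in(250,280,310):print(z,T.z((265+207/5.714,190+355/5.714),z))
# knuckles in scene g2 (back 462,210)->px ; front (265,240)
kb=(200+455/4,70+205/4);kf=(200+265/4,70+240/4)
print("back knuckle tri",tri(T,(265+207/5.714,190+350/5.714),S,kb))
for z in(260,280,300,320):print(z,"kf",S.z(kf,z),"kb",S.z(kb,z))
print("base in scene800",S.proj([[0,0,0],[0,0,200]])*800/560,"top800",T.proj([[0,0,0]])*800/560)
f=grab_frame("top");cv2.imwrite("pics/t2.png",cv2.resize(cv2.cvtColor(f["frame"],cv2.COLOR_RGB2BGR),(800,600)))
```

```text
250 [ 459.8 -208.5  250. ]
280 [ 458.6 -207.1  280. ]
310 [ 457.3 -205.8  310. ]
back knuckle tri (array([ 455.6, -202.7,  320.6]), np.float64(8.69608090552771))
260 kf [ 517.  -318.3  260. ] kb [ 388.9 -289.7  260. ]
280 kf [ 533.4 -287.5  280. ] kb [ 409.9 -260.   280. ]
300 kf [ 549.8 -256.8  300. ] kb [ 430.9 -230.2  300. ]
320 kf [ 566.2 -226.   320. ] kb [ 451.8 -200.5  320. ]
base in scene800 [[677.7 293.7]
 [705.7 211.8]] top800 [[322.4 576.7]]
```

View pics/t2.png

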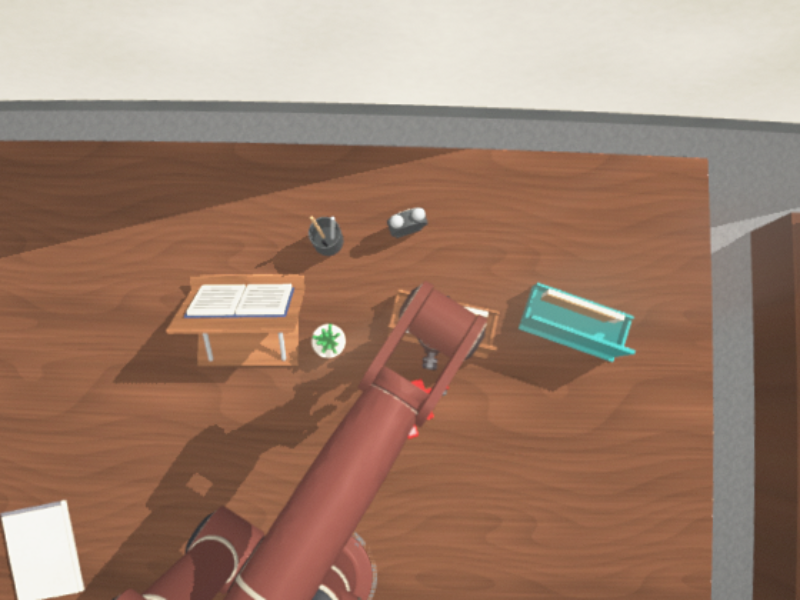

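The top view shows the gripper centred over the lamp, with its back knuckle at px (430,360). In the scene view the fingertips (g2 px 322,372 and 412,358) sit about 35 mm higher than the reported TCP, at the level of the handle tops. The same offset was there at the start. The fingers straddle everything below, so I'll go lower in small steps and watch the force.

Emit:
step_arm(series=[[[0,0,0.006],[0,0,0]],[[0,0,0.012],[0,0,0]],[[0,0,0.012],[0,0,0]]])

```text
t: 3.22
position: [505.8, -213.0, 164.3]
ee_rot: [-0.0, 0.763, 0.646, -0.001]
ft_force: [-0.8, -0.5, 0.0]
opening: 47.9
gripper_force: 0.0
```

Emit:
step_arm(series=[[[0,0,0.005],[0,0,0]],[[0,0,0.01],[0,0,0]],[[0,0,0.01],[0,0,0]]])

```text
t: 3.47
position: [507.0, -214.1, 161.7]
ee_rot: [0.002, 0.763, 0.646, -0.001]
ft_force: [-8.4, 4.1, 21.0]
opening: 47.7
gripper_force: 11.1
```

Run:
```python
from h import *
inF(LAMP)
f=grab_frame("scene");s=cv2.cvtColor(f["frame"],cv2.COLOR_RGB2BGR);cv2.imwrite("pics/g3.png",cv2.resize(s[120:210,240:340],(660,594),interpolation=2))
```

```text
t 3.47 TCP in F [-7.5 -0.3 11.7] tool z in F [ 0.002 -0.003 -1.   ] y [ 1.    -0.     0.002] f_F [-9.   2.6 21. ] open 47.7 gf 11.1
```

View pics/g3.png

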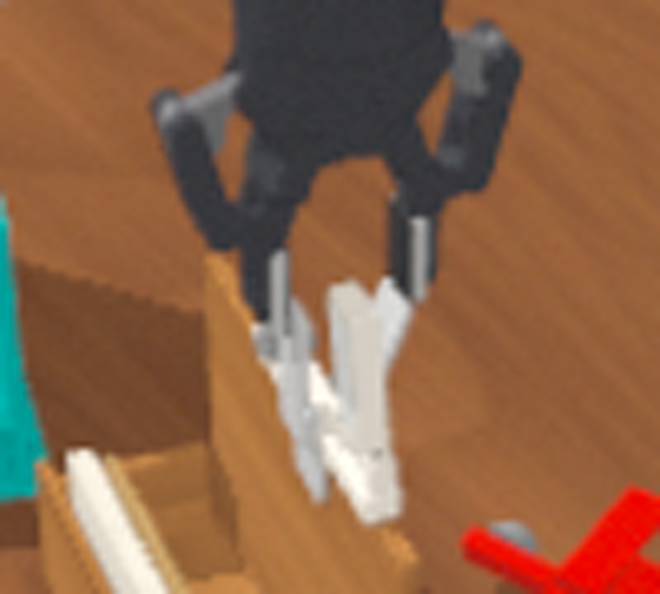

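The back finger is resting on top of the back handle (21 N up). So the tips really are about 37 mm behind the reported TCP along z. I'll lift, open wider and go down around the handles.

Emit:
step_arm(series=[[[0,0,-0.014],[0,0,0]],[[0,-0.001,-0.014],[0,0,0]],[[0,-0.001,-0.014],[0,0,0]],[[0,-0.001,-0.014],[0,0,0]]], gripper=68)

```text
t: 3.85
position: [505.4, -213.2, 169.5]
ee_rot: [0.001, 0.763, 0.646, -0.0]
ft_force: [-0.0, -0.4, 0.3]
opening: 58.1
gripper_force: 0.0
```

Emit:
step_arm(series=[[[0,0,0.01],[0,0,0]],[[0,0,0.018],[0,0,0]],[[0,0,0.018],[0,0,0]]])

```text
t: 4.1
position: [503.9, -212.4, 148.4]
ee_rot: [-0.002, 0.763, 0.646, -0.001]
ft_force: [-0.6, -0.1, -0.4]
opening: 58.0
gripper_force: 0.0
```

Run:
```python
from h import *
inF(LAMP);print(read_state()["ft_force"])
```

```text
t 4.1 TCP in F [-10.9   0.8  -1.6] tool z in F [-0.004  0.    -1.   ] y [ 1.    -0.    -0.004] f_F [-0.5 -0.2 -0.4] open 58.0 gf 0.0
[-0.56670447 -0.10929376 -0.37223793]
```

Emit:
step_arm(series=[[[0,0.001,0.006],[0,0,0]],[[0,0.001,0.006],[0,0,0]],[[0,0.001,0.006],[0,0,0]]])

```text
t: 4.35
position: [506.5, -213.5, 145.7]
ee_rot: [0.0, 0.763, 0.646, -0.0]
ft_force: [0.2, 0.2, 0.6]
opening: 58.2
gripper_force: 0.0
```

Emit:
step_arm(series=[[[0,0,0],[0,0,0]],[[0,0,0],[0,0,0]],[[0,0,0],[0,0,0]]], gripper=54)

```text
t: 4.6
position: [506.7, -213.7, 146.7]
ee_rot: [0.001, 0.763, 0.646, -0.0]
ft_force: [-0.8, -0.3, 0.7]
opening: 46.1
gripper_force: 1.8
```

Run:
```python
from h import *
inF(LAMP)
f=grab_frame("scene");s=cv2.cvtColor(f["frame"],cv2.COLOR_RGB2BGR);cv2.imwrite("pics/g4.png",cv2.resize(s[120:210,240:340],(660,594),interpolation=2))
```

```text
t 4.6 TCP in F [-7.9  0.  -3.3] tool z in F [ 0.001 -0.002 -1.   ] y [ 1.    -0.     0.001] f_F [-0.7 -0.5  0.7] open 46.1 gf 1.8
```

View pics/g4.png

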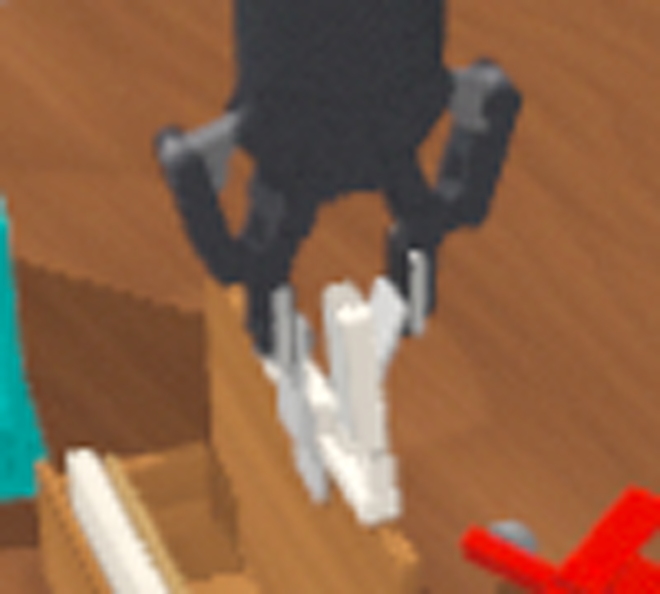

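Emit:
step_arm(series=[[[0,0,0.005],[0,0,0]],[[0,0,0.005],[0,0,0]],[[0,0,0.005],[0,0,0]]])

```text
t: 4.9
position: [506.6, -213.7, 141.1]
ee_rot: [0.001, 0.763, 0.646, -0.0]
ft_force: [-0.2, 0.4, -0.4]
opening: 46.8
gripper_force: 1.9
```

Emit:
step_arm(series=[[[0,0.001,0],[0,0,0]],[[0,0.001,0],[0,0,0]],[[0,0.001,0],[0,0,0]]], gripper=49)

```text
t: 5.15
position: [508.1, -214.0, 141.8]
ee_rot: [0.001, 0.763, 0.646, -0.0]
ft_force: [-1.1, 0.4, 2.3]
opening: 41.9
gripper_force: 8.6
```

Emit:
step_arm(series=[[[0,0.002,0],[0,0,0]],[[0,0.002,0],[0,0,0]],[[0,0.002,0],[0,0,0]]], gripper=45)

```text
t: 5.4
position: [510.4, -214.3, 142.1]
ee_rot: [0.002, 0.763, 0.646, 0.0]
ft_force: [0.3, 0.9, 5.2]
opening: 38.5
gripper_force: 8.8
```

Emit:
step_arm(series=[[[0,0.002,0],[0,0,0]],[[0,0.002,0],[0,0,0]],[[0,0.002,0],[0,0,0]]], gripper=40)

```text
t: 5.65
position: [512.7, -214.8, 142.5]
ee_rot: [0.002, 0.763, 0.646, 0.0]
ft_force: [1.2, 0.1, 5.5]
opening: 34.4
gripper_force: 9.1
```

```bash
python3 -c "
from h import *
inF(LAMP)"
```

```text
t 5.65 TCP in F [-1.8 -0.1 -7.5] tool z in F [ 0.004 -0.002 -1.   ] y [1.    0.    0.004] f_F [1.1 0.3 5.5] open 34.4 gf 9.1
```

Emit:
step_arm(series=[[[0,0.001,0],[0,0,0]],[[0,0.001,0],[0,0,0]],[[0,0.001,0],[0,0,0]]], gripper=36)

```text
t: 5.9
position: [514.1, -215.1, 142.8]
ee_rot: [0.003, 0.763, 0.646, 0.001]
ft_force: [2.1, -0.2, 6.0]
opening: 30.7
gripper_force: 10.0
```

Emit:
step_arm(series=[[[0,0.001,0],[0,0,0]],[[0,0.001,0],[0,0,0]],[[0,0.001,0],[0,0,0]],[[0,0.001,0],[0,0,0]]], gripper=24)

```text
t: 6.23
position: [515.3, -215.3, 143.4]
ee_rot: [0.003, 0.763, 0.646, 0.001]
ft_force: [1.0, 0.7, 8.2]
opening: 26.8
gripper_force: 44.1
```

```bash
python3 -c "
from h import *
inF(LAMP)"
```

```text
t 6.23 TCP in F [ 0.8 -0.2 -6.6] tool z in F [ 0.005 -0.003 -1.   ] y [1.    0.    0.005] f_F [0.9 0.8 8.2] open 26.8 gf 44.1
```

Emit:
step_arm(series=[[[0,0,-0.01],[0,0,0]],[[0,0,-0.03],[0,0,0]],[[0,0,-0.06],[0,0,0]],[[0,0,-0.09],[0,0,0]],[[0,0,-0.13],[0,0,0]],[[0,0,-0.15],[0,0,0]],[[0,0,-0.15],[0,0,0]],[[0,0,-0.15],[0,0,0]]])

```text
t: 6.9
position: [513.6, -214.6, 291.9]
ee_rot: [0.002, 0.763, 0.646, -0.0]
ft_force: [0.0, -0.2, -1.8]
opening: 27.2
gripper_force: 42.9
```

Run:
```python
from h import *
inF(LAMP)
rel(tool(STAND,(5,0,83)))
S,_=load("scene");f=grab_frame("scene");im=f["frame"];np.save("lift.npy",im)
s,p,R=cur();L=lambda *q:p+R@np.array([q[1],q[0],-q[2]])+R@np.array([.2,-.8,-6.6])
for k,v in dict(barL=L(0,62,6),barR=L(0,-62,6),headtip=L(0,42,89),sw=L(0,-44,21)).items():
    q=S.proj(v)[0];x,y=np.round(q).astype(int);print(k,q,im[y,x])
m=(im.min(2)>170).astype(np.uint8);n,_,st,c=cv2.connectedComponentsWithStats(m[100:200,230:340]);print([(s+[230,100,0,0,0]).tolist() for s in st if s[4]>15])
```

```text
t 6.9 TCP in F [ -0.9   0.3 141.9] tool z in F [ 0.002 -0.002 -1.   ] y [1.    0.    0.002] f_F [ 0.1 -0.2 -1.8] open 27.2 gf 42.9
shift m [ 0.3809 -0.1068  0.0225] turn [-0.52   0.055 -0.197]
barL [299.62598675 145.39023248] [211 203 191]
barR [279.54045384 120.64654928] [56 56 60]
headtip [296.14566699 108.04717844] [203 196 188]
sw [282.1165745  118.45023553] [158 158 156]
[[230, 100, 110, 100, 10475], [278, 106, 23, 41, 457], [250, 188, 10, 12, 68]]
```

Emit:
step_arm(series=[[[0.1,-0.025,0],[-0.13,0.014,-0.05]],[[0.381,-0.107,0.0225],[-0.52,0.055,-0.197]],[[0.381,-0.107,0.0225],[-0.52,0.055,-0.197]],[[0.381,-0.107,0.0225],[-0.52,0.055,-0.197]],[[0.381,-0.107,0.0225],[-0.52,0.055,-0.197]],[[0.381,-0.107,0.0225],[-0.52,0.055,-0.197]],[[0.381,-0.107,0.0225],[-0.52,0.055,-0.197]],[[0.381,-0.107,0.0225],[-0.52,0.055,-0.197]],[[0.381,-0.107,0.0225],[-0.52,0.055,-0.197]],[[0.381,-0.107,0.0225],[-0.52,0.055,-0.197]],[[0.381,-0.107,0.0225],[-0.52,0.055,-0.197]],[[0.381,-0.107,0.0225],[-0.52,0.055,-0.197]],[[0.381,-0.107,0.0225],[-0.52,0.055,-0.197]],[[0.381,-0.107,0.0225],[-0.52,0.055,-0.197]],[[0.381,-0.107,0.0225],[-0.52,0.055,-0.197]],[[0.381,-0.107,0.0225],[-0.52,0.055,-0.197]]])

```text
t: 8.28
position: [470.9, 177.6, 267.9]
ee_rot: [0.179, 0.671, 0.695, 0.186]
ft_force: [-0.2, -0.2, -1.3]
opening: 26.3
gripper_force: 42.8
```

Run:
```python
from h import *
np.set_printoptions(precision=1,suppress=True)
inF(STAND);s,p,R=cur();L=lambda *q:p+R@np.array([q[1],q[0],-q[2]])+R@np.array([.2,-.8,-6.6])
for n in("scene","top"):
    C,_=load(n);im=grab_frame(n)["frame"];np.save(n+"_hov.npy",im);print(n)
    for k,v in dict(barL=L(0,62,6),barR=L(0,-62,6),headtip=L(0,42,89),sw=L(0,-44,21),o=L(0,0,0)).items():
        a=C.proj(v)[0];b=C.proj(v+[-18.5,0,-5])[0];print(k,"H1",a,"H2",b)
    c=C.proj(L(0,0,20))[0].astype(int)
    x0,y0=c-[38,32]
    for y in range(y0,y0+60): print(y,''.join('#' if v>200 else '+' if v>165 else '-' if v>130 else '.' for v in im[y,x0:x0+76].min(1)))
    print("x0",x0)
```

```text
t 8.28 TCP in F [ 4.8 -1.1 82.6] tool z in F [-0. -0. -1.] y [ 1. -0. -0.] f_F [-0.8 -0.2 -1. ] open 26.3 gf 42.8
scene
barL H1 [449.7 248.2] H2 [456.3 246.1]
barR H1 [399.4 210.2] H2 [406.1 208.9]
headtip H1 [466.4 202. ] H2 [472.8 200.7]
sw H1 [410.2 208.7] H2 [416.8 207.3]
o H1 [421.8 231. ] H2 [428.4 229.3]
189 ............................................................................
190 ............................................................................
191 ............................................................................
192 ............................................................................
193 ............................................................................
194 ............................................................................
195 ............................................................................
196 ............................................................................
197 ............................................................................
198 ......................................................
[... 8443 characters left out ...]
.............................................
268 ............................................................................
269 ............................................................................
270 ............................................................................
271 ............................................................................
272 ............................................................................
273 .................-+++++++...................................................
274 ...............---+++++-++#+................................................
275 .............-++++++++++++++#-..............................................
x0 114
```

Run:
```python
from h import *
np.set_printoptions(precision=1,suppress=True)
s,p,R=cur();L=lambda *q:p+R@np.array([q[1],q[0],-q[2]])+R@np.array([.2,-.8,-6.6])
T,_=load("top");S,_=load("scene")
it=np.load("top_hov.npy");i2=np.load("scene_hov.npy")
print("top right end: front-bottom",T.proj(L(8,-60,0))[0],"back-top",T.proj(L(-7,-60,12))[0])
for c in(175,176):print(c,it[236:252,c].min(1))
print("top head tip back",T.proj(L(-6,42,89))[0],T.proj(L(-6,30,89))[0],T.proj(L(-6,54,89))[0]);
for c in(128,130,132):print(c,it[254:266,c].min(1))
print("front handle top",T.proj(L(14,0,62))[0],"inner",T.proj(L(10,0,62))[0])
print("scene barL corners",[S.proj(L(x,62,z))[0] for x,z in((8,0),(8,12),(-7,12))],"barR",[S.proj(L(x,-62,z))[0] for x,z in((8,0),(8,12),(-7,12))])
print("scene head tip corners",[S.proj(L(x,y,89))[0] for x,y in((6,30),(6,54),(-6,54),(-6,30))])
print("jaw tip front",S.proj(L(4,12,-25))[0],S.proj(L(4,-12,-25))[0])
```

```text
top right end: front-bottom [176.5 242. ] back-top [176.2 249.2]
175 [ 79  80  81  80 106 200 249 249 245 242 241 224 137 104 102  99]
176 [ 78  80  81  81 107 205 251 250 249 249 249 239 145 104 102  98]
top head tip back [130.4 263.3] [135.2 263.3] [125.7 263.3]
128 [222 218 217 220 220 221 167  91  55  58  58  60]
130 [223 216 216 218 220 220 165  88  56  58  60  62]
132 [223 216 216 218 220 219 167  90  61  64  64  65]
front handle top [148.5 251. ] inner [148.7 252.4]
scene barL corners [array([446. , 250.9]), array([449.7, 245.3]), array([453.6, 245.4])] barR [array([395.8, 212.6]), array([398.9, 207.3]), array([403.1, 207.8])]
scene head tip corners [array([459.5, 198.1]), array([470.8, 205.4]), array([473.8, 205.9]), array([462.6, 198.6])]
jaw tip front [418.7 245.8] [409.2 238.3]
```

Emit:
step_arm(series=[[[0.001,-0.003,0.03],[0,0,0]],[[0.001,-0.003,0.06],[0,0,0]],[[0.001,-0.003,0.06],[0,0,0]],[[0.001,-0.003,0.06],[0,0,0]]])

```text
t: 8.72
position: [497.2, 180.1, 212.5]
ee_rot: [0.178, 0.671, 0.696, 0.184]
ft_force: [0.6, -0.1, -0.6]
opening: 26.8
gripper_force: 42.9
```

```bash
cat > chk.py <<'E'
from h import *
np.set_printoptions(precision=1,suppress=True)
inF(STAND);s,p,R=cur();L=lambda *q:p+R@np.array([q[1],q[0],-q[2]])+R@np.array([.2,-.8,-6.6])
T,_=load("top");S,_=load("scene");o,A=STAND
im=grab_frame("top")["frame"];np.save("top_c.npy",im);c,r=T.proj(L(8,-60,0))[0];c=int(c)
print("top right end pred",T.proj(L(8,-60,0))[0],T.proj(L(-7,-60,12))[0],int(r)-5,im[int(r)-5:int(r)+13,c].min(1))
im=grab_frame("scene")["frame"];np.save("scene_c.npy",im)
print("scene pred barL bottom",S.proj(L(8,62,0))[0],"barR bottom",S.proj(L(8,-62,0))[0],"board front edge at y 62,-62",[S.proj(o+A@np.array([4,y,0.]))[0] for y in(62,-62)])
x0,y0=(S.proj(L(0,0,0))[0]-[35,30]).astype(int);print(x0)
for y in range(y0,y0+62): print(y,''.join('#' if v>200 else '+' if v>165 else '-' if v>130 else '.' for v in im[y,x0:x0+80].min(1)))
E
python3 chk.py
```

```text
t 8.72 TCP in F [-0.1  0.5 21.4] tool z in F [-0. -0. -1.] y [ 1. -0. -0.] f_F [ 0.2 -0.1 -0.8] open 26.8 gf 42.9
top right end pred [179.9 233.4] [179.6 240.4] 228 [ 84  86  87  94 150 235 248 247 246 245 236 149  88  79  78  79  85 101]
scene pred barL bottom [429.5 279. ] barR bottom [382.2 239.2] board front edge at y 62,-62 [array([422.1, 290.6]), array([376.1, 250.5])]
372
228 ................................................................................
229 ....................................................-.................++++-.....
230 ...................................................---.........-.....-+++++-....
231 ..................................................----.........-....-++++++++-..
232 ..................................................---.#-......-.....+##+++++++-.
233 .................................................-----##+....-.....-#####+++++++
234 ....................-.-..........................----+####...-.....+######++++++
235 .............###+-------........................----++#####--.....-########+++++
236 ............-####---------........
[... 3851 characters left out ...]
....................
282 ................................................................................
283 +...............................................................................
284 #+..............................................................................
285 ##+-............................................................................
286 ####-...........................................................................
287 ####+-..........................................................................
288 #####+-.........................................................................
289 ######+-........................................................................
```

Emit:
step_arm(series=[[[0,0,0.01],[0,0,0]],[[0,0,0.02],[0,0,0]],[[0,0,0.02],[0,0,0]],[[0,0,0.02],[0,0,0]]])

```text
t: 9.15
position: [507.5, 181.1, 196.3]
ee_rot: [0.179, 0.67, 0.696, 0.186]
ft_force: [0.2, -0.2, -2.0]
opening: 27.1
gripper_force: 42.9
```

```bash
python3 -c "
from h import *
inF(STAND)"
```

```text
t 9.15 TCP in F [0.8 1.1 2.2] tool z in F [-0.002  0.    -1.   ] y [ 1.     0.    -0.002] f_F [-0.9 -0.2 -1.8] open 27.1 gf 42.9
```

Jaws are astride the board with no contact. I'll go the last millimetres in small steps.

Emit:
step_arm(series=[[[0,0,0.003],[0,0,0]],[[0,0,0.006],[0,0,0]],[[0,0,0.006],[0,0,0]]])

```text
t: 9.4
position: [510.8, 181.3, 191.6]
ee_rot: [0.179, 0.67, 0.696, 0.186]
ft_force: [-0.9, -0.2, -1.8]
opening: 26.9
gripper_force: 42.9
```

Emit:
step_arm(series=[[[0,0,0.002],[0,0,0]],[[0,0,0.002],[0,0,0]]])

```text
t: 9.57
position: [512.0, 181.4, 190.5]
ee_rot: [0.179, 0.67, 0.696, 0.186]
ft_force: [0.0, -0.4, -1.3]
opening: 27.0
gripper_force: 42.8
```

```bash
python3 -c "
from h import *
inF(STAND)"
```

```text
t 9.57 TCP in F [ 1.8  1.3 -5. ] tool z in F [-0.  0. -1.] y [ 1.  0. -0.] f_F [-0.6 -0.4 -1.1] open 27.0 gf 42.8
```

Emit:
step_arm(series=[[[0,0,0.002],[0,0,0]],[[0,0,0.002],[0,0,0]]])

```text
t: 9.73
position: [512.6, 181.6, 190.5]
ee_rot: [0.179, 0.67, 0.696, 0.186]
ft_force: [-10.9, -1.5, 8.5]
opening: 26.7
gripper_force: 44.2
```

Emit:
step_arm(series=[[[0,0,0.002],[0,0,0]],[[0,0,0.002],[0,0,0]]])

```text
t: 9.9
position: [512.9, 181.6, 190.5]
ee_rot: [0.179, 0.671, 0.696, 0.185]
ft_force: [-24.8, -4.8, 18.6]
opening: 27.1
gripper_force: 45.9
```

```bash
python3 -c "
from h import *
inF(STAND)"
```

```text
t 9.9 TCP in F [ 2.6  1.4 -5.5] tool z in F [-0.003 -0.    -1.   ] y [ 1.    -0.    -0.003] f_F [-12.3  -3.9  28.6] open 27.1 gf 45.9
```

Emit:
step_arm(series=[[[0,0,-0.003],[0,0,0]],[[0,-0.002,-0.003],[0,0,0]],[[0,-0.002,-0.003],[0,0,0]]])

```text
t: 10.15
position: [510.9, 181.6, 189.5]
ee_rot: [0.18, 0.67, 0.696, 0.187]
ft_force: [-3.9, 1.4, 4.7]
opening: 26.9
gripper_force: 44.5
```

```bash
python3 -c "
from h import *
inF(STAND)"
```

```text
t 10.15 TCP in F [ 0.3  1.5 -5.4] tool z in F [ 0.001  0.001 -1.   ] y [1.    0.    0.001] f_F [-1.   1.5  6. ] open 26.9 gf 44.5
```

Emit:
step_arm(series=[[[0,-0.002,0],[0,0,0]],[[0,-0.002,0],[0,0,0]]])

```text
t: 10.32
position: [509.6, 181.5, 188.7]
ee_rot: [0.18, 0.67, 0.695, 0.187]
ft_force: [-1.5, 0.1, 4.3]
opening: 27.0
gripper_force: 44.4
```

```bash
python3 -c "
from h import *
inF(STAND)"
```

```text
t 10.32 TCP in F [-1.2  1.4 -5.4] tool z in F [ 0.002  0.001 -1.   ] y [1.    0.    0.002] f_F [0.9 0.1 4.5] open 27.0 gf 44.4
```

Emit:
step_arm(series=[[[0,-0.0015,0],[0,0,0]],[[0,-0.0015,0],[0,0,0]]])

```text
t: 10.48
position: [508.4, 181.4, 188.0]
ee_rot: [0.18, 0.67, 0.695, 0.187]
ft_force: [-1.3, 0.5, 4.4]
opening: 27.0
gripper_force: 44.5
```

```bash
python3 -c "
from h import *
inF(STAND)"
```

```text
t 10.48 TCP in F [-2.6  1.4 -5.4] tool z in F [ 0.002  0.001 -1.   ] y [ 1.    -0.     0.002] f_F [1.1 0.6 4.5] open 27.0 gf 44.5
```

Emit:
step_arm(series=[[[0,-0.0015,0],[0,0,0]],[[0,-0.0015,0],[0,0,0]]])

```text
t: 10.65
position: [508.2, 181.4, 188.0]
ee_rot: [0.181, 0.67, 0.695, 0.189]
ft_force: [5.3, 0.6, 3.9]
opening: 26.6
gripper_force: 44.6
```

```bash
python3 -c "
from h import *
inF(STAND)"
```

```text
t 10.65 TCP in F [-2.8  1.4 -5.3] tool z in F [ 0.006  0.001 -1.   ] y [1.    0.    0.006] f_F [6.6 0.4 0.7] open 26.6 gf 44.6
```

Emit:
step_arm(series=[[[0,0,0.002],[0,0,0]],[[0,0,0.002],[0,0,0]]])

```text
t: 10.82
position: [508.5, 181.4, 188.0]
ee_rot: [0.181, 0.67, 0.695, 0.188]
ft_force: [-9.9, -2.5, 14.8]
opening: 27.1
gripper_force: 45.7
```

Emit:
step_arm(series=[[[0,-0.002,0],[0,0,0]],[[0,-0.002,0],[0,0,0]],[[0,-0.002,0],[0,0,0]]], gripper=37)

```text
t: 11.07
position: [507.2, 181.4, 186.3]
ee_rot: [0.181, 0.67, 0.695, 0.188]
ft_force: [-1.3, -0.6, 8.4]
opening: 32.0
gripper_force: 10.3
```

Emit:
step_arm(series=[[[0,-0.002,0],[0,0,0]],[[0,-0.002,0],[0,0,0]],[[0,-0.002,0],[0,0,0]]], gripper=42)

```text
t: 11.32
position: [505.6, 181.3, 184.5]
ee_rot: [0.181, 0.67, 0.695, 0.189]
ft_force: [2.5, 0.2, 5.9]
opening: 35.9
gripper_force: 10.0
```

Emit:
step_arm(series=[[[0,-0.002,0],[0,0,0]],[[0,-0.002,0],[0,0,0]],[[0,-0.002,0],[0,0,0]]], gripper=47)

```text
t: 11.57
position: [503.6, 181.2, 183.0]
ee_rot: [0.181, 0.67, 0.695, 0.188]
ft_force: [4.9, -0.2, 4.0]
opening: 40.2
gripper_force: 9.5
```

```bash
python3 -c "
from h import *
inF(STAND)"
```

```text
t 11.57 TCP in F [-9.3  1.4 -7.4] tool z in F [ 0.004  0.001 -1.   ] y [ 1.    -0.     0.004] f_F [ 6.3 -0.4  1. ] open 40.2 gf 9.5
```

Emit:
step_arm(series=[[[0,-0.0018,0],[0,0,0]],[[0,-0.0018,0],[0,0,0]],[[0,-0.0018,0],[0,0,0]]], gripper=52)

```text
t: 11.82
position: [501.4, 181.1, 181.3]
ee_rot: [0.18, 0.67, 0.695, 0.187]
ft_force: [5.0, 0.3, 4.4]
opening: 44.5
gripper_force: 8.2
```

Emit:
step_arm(series=[[[0,-0.001,0],[0,0,0]],[[0,-0.001,0],[0,0,0]],[[0,-0.001,0],[0,0,0]],[[0,-0.001,0],[0,0,0]]], gripper=70)

```text
t: 12.15
position: [498.4, 180.8, 177.8]
ee_rot: [0.178, 0.671, 0.696, 0.185]
ft_force: [-0.6, 0.2, 0.1]
opening: 59.6
gripper_force: 0.0
```

```bash
python3 -c "
from h import *
inF(STAND)"
```

```text
t 12.15 TCP in F [-16.4   1.1  -9.2] tool z in F [-0.005 -0.    -1.   ] y [ 1.     0.    -0.005] f_F [-0.4  0.3  0.4] open 59.6 gf 0.0
```

Emit:
step_arm(series=[[[0,0.003,0],[0,0,0]],[[0,0.003,0],[0,0,0]],[[0,0.003,-0.03],[0,0,0]],[[0,0.003,-0.06],[0,0,0]],[[0,0.003,-0.1],[0,0,0]],[[0,0.003,-0.13],[0,0,0]],[[0,0.003,-0.13],[0,0,0]],[[0,0.003,-0.13],[0,0,0]]])

```text
t: 12.82
position: [437.9, 179.1, 297.4]
ee_rot: [0.18, 0.67, 0.695, 0.189]
ft_force: [0.4, -0.6, -0.7]
opening: 59.7
gripper_force: 0.0
```

```bash
sed -i 's/^inF.*$/inF(STAND);o,A=STAND;L=lambda *q:o+A@np.array(q,float)/' chk.py
cat >> chk.py <<'E'
print("head tip pred scene",[S.proj(L(x,42,89))[0] for x in(6,-6)],"top",[T.proj(L(x,42,89))[0] for x in(6,-6)])
im=np.load("top_c.npy");x0,y0=(T.proj(L(0,0,0))[0]-[35,10]).astype(int);print(x0,"top bar ends",T.proj(L(0,62,6))[0],T.proj(L(0,-62,6))[0])
for y in range(y0,y0+36): print(y,''.join('#' if v>200 else '+' if v>165 else '-' if v>130 else '.' for v in im[y,x0:x0+70].min(1)))
E
python3 chk.py
```

```text
t 12.82 TCP in F [ -9.1   1.7 124.6] tool z in F [ 0.  0. -1.] y [ 1. -0.  0.] f_F [ 0.  -0.7 -0.8] open 59.7 gf 0.0
top right end pred [181.7 228.7] [181.5 235.5] 223 [ 89  84  83  87  82  90 178 252 250 250 251 253 255 124  74  81  83  84]
scene pred barL bottom [421.  290.7] barR bottom [374.9 250.5] board front edge at y 62,-62 [array([422.1, 290.6]), array([376.1, 250.5])]
364
239 ................................................................................
240 .............................................++.................................
241 ............................................-##+-.......................--......
242 ............................................+####+....................-####+....
243 ...........................................+######-....#-.............+#####+-..
244 ..........................................-+#######+..###+...........+#######+-.
245 ..........................................+################..........##########-
246 ................++++-.----...............-##################-.......+###########
247 ...............-###+--------...
[... 6717 characters left out ...]
.........................
248 ....................-++-....+########+................................
249 .....................---....+########-................................
250 .......................--...+########-................................
251 .......................-+-..-+++++++-.................................
252 .......................+#+............................................
253 ......................-##+............................................
254 ......................+#+-............................................
255 ......................##+.............................................
256 ......................++..............................................
```

Lamp clipped: in the top view the bar's right end spans rows 228.8–236, against a predicted 228.7–235.5, so it is flush and central. Next, shut the fingers and go behind the head.

```bash
python3 -c "
from h import *
rel(tool(STAND,(-50,42,124)),tool(STAND,(-38,42,29)))"
```

```text
shift m [ 0.0408 -0.038  -0.0029] turn [-0.002 -0.     0.   ]
shift m [ 0.0408 -0.0258  0.092 ] turn [-0.002 -0.     0.   ]
```

Emit:
step_arm(series=[[[0.02,-0.02,-0.003],[0,0,0]],[[0.041,-0.04,-0.003],[0,0,0]],[[0.041,-0.04,-0.003],[0,0,0]],[[0.041,-0.04,-0.003],[0,0,0]],[[0.041,-0.04,0.03],[0,0,0]],[[0.041,-0.033,0.06],[0,0,0]],[[0.041,-0.026,0.092],[0,0,0]],[[0.041,-0.026,0.092],[0,0,0]],[[0.041,-0.026,0.092],[0,0,0]],[[0.041,-0.026,0.092],[0,0,0]]], gripper=0)

```text
t: 13.75
position: [459.8, 219.7, 201.4]
ee_rot: [0.179, 0.671, 0.695, 0.186]
ft_force: [0.4, -0.1, 0.3]
opening: 0.1
gripper_force: 0.0
```

```bash
python3 -c "
from h import *
inF(STAND);rel(tool(STAND,(-33,42,29)))
f=grab_frame('scene');s=cv2.cvtColor(f['frame'],cv2.COLOR_RGB2BGR);cv2.imwrite('pics/h1.png',cv2.resize(s[180:315,340:520],(800,600),interpolation=2))"
```

```text
t 13.75 TCP in F [-36.7  41.5  29.8] tool z in F [-0.001 -0.001 -1.   ] y [ 1.    -0.001 -0.001] f_F [ 0.5 -0.1  0.1] open 0.1 gf 0.0
shift m [0.0005 0.0037 0.0008] turn [-0.001  0.001 -0.001]
```

View pics/h1.png

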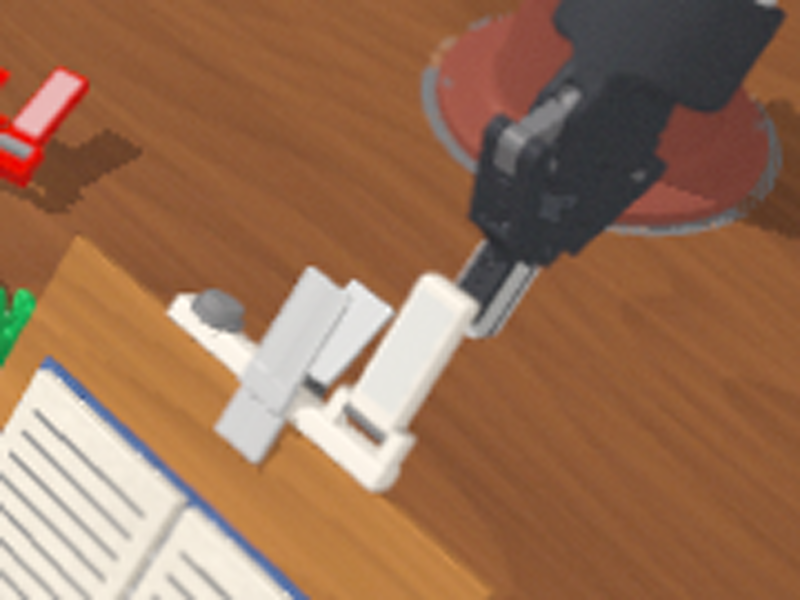

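The picture shows the lamp seated flush on the edge, with the clip closed. The shut fingertips, at crop px (485,330), are behind the upper half of the head at (430,330). Now the sweep.

Emit:
step_arm(series=[[[0,0.007,0],[0,0,0]],[[0,0.014,0],[0,0,0]],[[0,0.021,0],[0,0,0]],[[0,0.027,0],[0,0,0]]])

```text
t: 14.13
position: [483.6, 221.7, 216.6]
ee_rot: [0.18, 0.67, 0.695, 0.187]
ft_force: [-1.3, 0.1, 0.8]
opening: 0.3
gripper_force: 0.4
```

```bash
python3 -c "
from h import *
inF(STAND)"
```

```text
t 14.13 TCP in F [-8.5 42.6 31. ] tool z in F [ 0.001  0.001 -1.   ] y [ 1.    -0.     0.001] f_F [-0.7  0.2  1.4] open 0.3 gf 0.4
```

Emit:
step_arm(series=[[[0,0.006,0.002],[0,0,0]],[[0,0.012,0.004],[0,0,0]],[[0,0.018,0.008],[0,0,0]],[[0,0.023,0.012],[0,0,0]],[[0,0.027,0.017],[0,0,0]],[[0,0.031,0.022],[0,0,0]],[[0,0.031,0.022],[0,0,0]]])

```text
t: 14.72
position: [521.0, 222.5, 210.1]
ee_rot: [0.179, 0.671, 0.696, 0.186]
ft_force: [0.2, -0.0, -0.2]
opening: 0.3
gripper_force: 0.0
```

```bash
python3 -c "
from h import *
inF(STAND)"
```

```text
t 14.72 TCP in F [20.7 42.   6.7] tool z in F [-0.002 -0.    -1.   ] y [ 1.    -0.    -0.002] f_F [ 0.  -0.  -0.3] open 0.3 gf 0.0
```

Emit:
step_arm(series=[[[0,0.003,0.005],[0,0,0]],[[0,0.005,0.01],[0,0,0]],[[0,0.005,0.01],[0,0,0]]])

```text
t: 14.97
position: [529.9, 222.9, 203.9]
ee_rot: [0.179, 0.67, 0.696, 0.186]
ft_force: [0.4, -0.4, 0.1]
opening: -0.1
gripper_force: 0.0
```

```bash
python3 -c "
from h import *
inF(STAND)"
```

```text
t 14.97 TCP in F [25.3 42.  -3.2] tool z in F [-0.002 -0.    -1.   ] y [ 1.     0.    -0.002] f_F [ 0.3 -0.4 -0.1] open -0.1 gf 0.0
```

```bash
cat > hd.py <<'E'
from h import *
np.set_printoptions(precision=1,suppress=True)
S,_=load("scene");o,A=STAND;L=lambda *q:o+A@np.array(q,float)
for th in(0,.6,1.0,1.3,1.5,1.75):print(th,S.proj(L(67*np.sin(th),42,22+67*np.cos(th)))[0])
im=grab_frame("scene")["frame"]
x0,y0=375,240;print(x0)
for y in range(y0,y0+72): print(y,''.join('#' if v>200 else '+' if v>165 else '-' if v>130 else 'k' if v<45 and im[y,x0+i].max()<75 else '.' for i,v in enumerate(im[y,x0:x0+85].min(1))))
E
python3 hd.py
```

```text
0 [440.6 244.7]
0.6 [426.7 250. ]
1.0 [415.6 259. ]
1.3 [407.8 267.6]
1.5 [403.2 273.7]
1.75 [398.7 281.2]
375
240 ..................................++.................................................
241 .................................-##+-...............................................
242 .................................+####-..............................................
243 ................................-######+.............................................
244 ................................+#######+..-.........................................
245 ...............................+#########++##-.......................................
246 .....++++-.----...............-###############+......................................
247 ....-###+--------.............+################-.....................................
248 ....####----------...........+#############+###+.....................................
249 ...+####+----------.........-+############+####+.....................................
250 ..-######-------............+#############+####......................................
[... 4790 characters left out ...]
####+-................................................................
305 ######++############+-...............................................................
306 #######++############+-..............................................................
307 ########++############+-.............................................................
308 #########++############+-............................................................
309 ##++######++############+-...........................................................
310 ###++######++############+-..........................................................
311 ###+++######++############+-.........................................................
```

The head has swung well forward, its end now near scene px (408,270), but probably not to the stop. Keep pressing down until the force rises.

Emit:
step_arm(series=[[[0,0.003,0.004],[0,0,0]],[[0,0.005,0.008],[0,0,0]],[[0,0.005,0.008],[0,0,0]]])

```text
t: 15.27
position: [538.4, 223.4, 200.1]
ee_rot: [0.179, 0.67, 0.696, 0.186]
ft_force: [-0.1, 0.0, 0.9]
opening: 0.0
gripper_force: 0.0
```

```bash
python3 -c "
from h import *
inF(STAND)"
```

```text
t 15.27 TCP in F [ 30.8  42.2 -10.7] tool z in F [-0.001  0.    -1.   ] y [ 1.     0.    -0.001] f_F [0.3 0.  0.8] open 0.0 gf 0.0
```

Emit:
step_arm(series=[[[0,0,0.003],[0,0,0]],[[0,0,0.003],[0,0,0]]])

```text
t: 15.43
position: [539.8, 223.4, 197.9]
ee_rot: [0.179, 0.67, 0.696, 0.186]
ft_force: [-0.4, -0.4, -0.5]
opening: -0.1
gripper_force: 0.1
```

Emit:
step_arm(series=[[[0,0,0.003],[0,0,0]],[[0,0,0.003],[0,0,0]]])

```text
t: 15.6
position: [541.6, 223.7, 196.1]
ee_rot: [0.18, 0.67, 0.696, 0.187]
ft_force: [-1.3, 0.1, 1.8]
opening: 0.0
gripper_force: 1.5
```

```bash
python3 -c "
from h import *
inF(STAND)"; python3 hd.py | head -57
```

```text
t 15.6 TCP in F [ 31.5  42.4 -15.8] tool z in F [ 0.001  0.001 -1.   ] y [ 1.    -0.     0.001] f_F [-0.2  0.1  2.2] open 0.0 gf 1.5
0 [440.6 244.7]
0.6 [426.7 250. ]
1.0 [415.6 259. ]
1.3 [407.8 267.6]
1.5 [403.2 273.7]
1.75 [398.7 281.2]
375
240 ..................................+-.................................................
241 .................................-##+................................................
242 .................................+###+...............................................
243 ................................+#####+..............................................
244 ...............................-######-..............................................
245 ............-..................+######-..............................................
246 .....++++-.----...............+#######-..............................................
247 ....+###---------.............+#######-..............................................
248 ...-####----------...........+#######+...............................................
249 ...#####-----------.........-########+....
[... 2943 characters left out ...]
.....+################+++++++++++++++++++.............................
283 .....................+++##########+++++++++++++++++++++-.............................
284 ........................-+######+++++++++-++++++++++++-..............................
285 -........................-+####+++++++--..-+++++++++++-..............................
286 #-.........................+###++++--......-++++++++++-..............................
287 #+-.........................+#++--..........-+++++++++...............................
288 ##+-.........................--...............+++++++-...............................
289 ###+-..........................................+++++-................................
```

Emit:
step_arm(series=[[[0,0,0.003],[0,0,0]],[[0,0,0.003],[0,0,0]]])

```text
t: 15.82
position: [544.2, 224.1, 195.6]
ee_rot: [0.18, 0.67, 0.695, 0.188]
ft_force: [-3.1, -0.5, 8.0]
opening: -0.4
gripper_force: 3.7
```

Emit:
step_arm(series=[[[0,0,0.002],[0,0,0]],[[0,0,0.002],[0,0,0]]])

```text
t: 15.98
position: [545.9, 224.4, 195.3]
ee_rot: [0.181, 0.67, 0.695, 0.189]
ft_force: [-1.8, 0.1, 9.4]
opening: 0.2
gripper_force: 4.7
```

```bash
python3 -c "
from h import *
inF(STAND)"
```

```text
t 15.98 TCP in F [ 34.9  42.9 -18.6] tool z in F [ 0.007  0.002 -1.   ] y [ 1.    -0.     0.007] f_F [3.2 0.1 9. ] open 0.2 gf 4.7
```

Force is up to 9 N, so it's probably at the stop. I'll retract and check the head and the seating.

Emit:
step_arm(series=[[[0,0,-0.03],[0,0,0]],[[0,0,-0.07],[0,0,0]],[[-0.02,-0.02,-0.09],[0,0,0]],[[-0.06,-0.038,-0.09],[0,0,0]],[[-0.086,-0.038,-0.09],[0,0,0]],[[-0.086,-0.038,-0.09],[0,0,0]],[[-0.086,-0.038,-0.09],[0,0,0]]])

```text
t: 16.57
position: [468.9, 133.4, 249.8]
ee_rot: [0.18, 0.671, 0.694, 0.186]
ft_force: [0.5, -0.5, -0.3]
opening: -0.0
gripper_force: 0.0
```

```bash
python3 hd.py | head -57; python3 chk.py | sed -n 1,3p; python3 -c "
from h import *
S,_=load('scene');o,A=STAND
for th in (1.5,1.75):
  for y in (30,54):
    for n in(6,-6):print(th,y,n,S.proj(o+A@np.array([67*np.sin(th)+n*np.cos(th),y,22+67*np.cos(th)-n*np.sin(th)]))[0].round(1))
rel(tool(STAND,(-3.4,-44,10)))"
```

```text
0 [440.6 244.7]
0.6 [426.7 250. ]
1.0 [415.6 259. ]
1.3 [407.8 267.6]
1.5 [403.2 273.7]
1.75 [398.7 281.2]
375
240 ..................................+-.................................................
241 .................................-##+................................................
242 .................................+###+-..............................................
243 ................................+######-...-+........................................
244 ...............................-########-..###-......................................
245 ...............................+#########+#####+.....................................
246 .....----..----...............+#################+....................................
247 ....-###+-------..............+###################...................................
248 ...-####----------...........+#############+#######-.................................
249 ...+####-----------.........-#############+#########+................................
250 ..-#####+-------............+############+###########-...............................
[... 3443 characters left out ...]
.............................+++++-................................
t 16.62 TCP in F [ -7.3 -44.2  68.7] tool z in F [-0.  0. -1.] y [ 1. -0. -0.] f_F [-0.3  0.3  0.2] open -0.2 gf 0.0
top right end pred [181.7 228.7] [181.5 235.5] 223 [ 88  86  84  88  84 103 194 251 250 250 251 253 255 120  78  82  83  85]
scene pred barL bottom [421.  290.7] barR bottom [374.9 250.5] board front edge at y 62,-62 [array([422.1, 290.6]), array([376.1, 250.5])]
1.5 30 6 [396.5 272.1]
1.5 30 -6 [400.1 266.7]
1.5 54 6 [406.3 280.8]
1.5 54 -6 [410.1 275.3]
1.75 30 6 [392.5 279.5]
1.75 30 -6 [395.2 274.3]
1.75 54 6 [402.2 288.2]
1.75 54 -6 [405. 283.]
shift m [-0.001   0.004   0.0586] turn [-0.001 -0.001  0.001]
```

The head's lower tip corner shows at scene px (405.5,287), against a prediction of about (403.7,287) at 1.75 rad and row 281 at 1.5. So the head is at its stop, and the lamp has not moved. Next is the switch.

Emit:
step_arm(series=[[[0,0.004,0.03],[0,0,0]],[[0,0.004,0.06],[0,0,0]],[[0,0.004,0.07],[0,0,0]],[[0,0.004,0.07],[0,0,0]]])

```text
t: 17.05
position: [505.8, 136.8, 186.6]
ee_rot: [0.177, 0.67, 0.697, 0.183]
ft_force: [0.0, -1.1, -1.2]
opening: 0.1
gripper_force: 0.0
```

Emit:
step_arm(series=[[[0,0,0.004],[0,0,0]],[[0,0,0.008],[0,0,0]],[[0,0,0.008],[0,0,0]]])

```text
t: 17.3
position: [511.7, 136.8, 185.4]
ee_rot: [0.18, 0.67, 0.696, 0.187]
ft_force: [-0.0, 0.5, 0.2]
opening: -0.2
gripper_force: 0.0
```

```bash
python3 -c "
from h import *
inF(STAND)"
```

```text
t 17.3 TCP in F [ -2.5 -43.3  -8.5] tool z in F [ 0.     0.001 -1.   ] y [1. 0. 0.] f_F [0.1 0.5 0.2] open -0.2 gf 0.0
```

Emit:
step_arm(series=[[[0,0,0.003],[0,0,0]],[[0,0,0.003],[0,0,0]]])

```text
t: 17.47
position: [513.1, 136.5, 182.6]
ee_rot: [0.18, 0.67, 0.696, 0.187]
ft_force: [1.0, -0.3, -0.2]
opening: 0.0
gripper_force: 0.0
```

Emit:
step_arm(series=[[[0,0,0.003],[0,0,0]],[[0,0,0.003],[0,0,0]]])

```text
t: 17.63
position: [514.4, 136.4, 179.2]
ee_rot: [0.179, 0.67, 0.696, 0.186]
ft_force: [0.2, 0.7, -0.9]
opening: -0.2
gripper_force: 0.0
```

Emit:
step_arm(series=[[[0,0,0.002],[0,0,0]],[[0,0,0.002],[0,0,0]]])

```text
t: 17.8
position: [515.3, 136.5, 177.3]
ee_rot: [0.179, 0.67, 0.696, 0.186]
ft_force: [0.7, 0.3, 1.1]
opening: -0.3
gripper_force: 0.0
```

```bash
python3 -c "
from h import *
inF(STAND)"
```

```text
t 17.8 TCP in F [ -3.4 -43.8 -17.3] tool z in F [-0.001  0.    -1.   ] y [ 1.    -0.    -0.001] f_F [1.1 0.3 0.6] open -0.3 gf 0.0
```

Emit:
step_arm(series=[[[0,0,0.003],[0,0,0]],[[0,0,0.003],[0,0,0]]])

```text
t: 17.97
position: [517.1, 136.6, 174.9]
ee_rot: [0.179, 0.67, 0.696, 0.186]
ft_force: [-1.2, -0.2, 1.8]
opening: -0.1
gripper_force: 1.1
```

Emit:
step_arm(series=[[[0,0,0.002],[0,0,0]],[[0,0,0.002],[0,0,0]]])

```text
t: 18.13
position: [517.9, 136.6, 173.9]
ee_rot: [0.179, 0.67, 0.696, 0.186]
ft_force: [-5.9, 0.3, 3.6]
opening: -0.2
gripper_force: 2.9
```

Emit:
step_arm(series=[[[0,0,0.002],[0,0,0]],[[0,0,0.002],[0,0,0]]])

```text
t: 18.3
position: [518.3, 136.6, 173.7]
ee_rot: [0.179, 0.67, 0.696, 0.185]
ft_force: [-17.7, -2.6, 14.0]
opening: 0.0
gripper_force: 10.4
```

```bash
python3 -c "
from h import *
inF(STAND)"
```

```text
t 18.3 TCP in F [ -2.6 -43.8 -21.9] tool z in F [-0.003 -0.    -1.   ] y [ 1.     0.    -0.003] f_F [-8.4 -1.9 21. ] open 0.0 gf 10.4
```

The force jumped from about 5 N to 21 N, so the switch is bottomed out. Retract and verify.

Emit:
step_arm(series=[[[0,0,-0.01],[0,0,0]],[[0,0,-0.04],[0,0,0]],[[0,0,-0.08],[0,0,0]],[[0,0,-0.12],[0,0,0]],[[0,0,-0.16],[0,0,0]],[[0,0,-0.18],[0,0,0]],[[0,0,-0.18],[0,0,0]],[[0,0,-0.18],[0,0,0]],[[0,0,-0.18],[0,0,0]],[[0,0,-0.18],[0,0,0]]])

```text
t: 19.13
position: [428.8, 133.1, 324.4]
ee_rot: [0.178, 0.671, 0.696, 0.184]
ft_force: [-0.2, 0.6, -0.5]
opening: -0.0
gripper_force: 0.0
```

```bash
python3 hd.py | sed -n '8,56p'; python3 chk.py | sed -n 1,3p
```

```text
240 ..................................+-.................................................
241 .................................-##+................................................
242 .................................+###+...............................................
243 ................................+######-...-+........................................
244 ...............................-########-..###-......................................
245 ...............................+#########+#####+.....................................
246 .....----..----...............+#################+....................................
247 ....+###+-------..............+###################...................................
248 ...-####----------...........+#############+#######-.................................
249 ...+####-----------.........-#############+#########+................................
250 ..-#####+-------............+############+###########-...............................
251 ...+#####+----.............+#############+##########-................................
252 ....+#####-----.
[... 2989 characters left out ...]
++-....-+++++++++++-..............................
286 #-.........................-+##+++-........-++++++++++-..............................
287 #+-..........................+++.............+++++++++...............................
288 ##+-..........................................+++++++................................
t 19.18 TCP in F [ -4.8 -44.  153.4] tool z in F [-0. -0. -1.] y [ 1.  0. -0.] f_F [ 0.9 -0.  -1.4] open 0.2 gf 0.0
top right end pred [181.7 228.7] [181.5 235.5] 223 [ 88  83  84  86  84 103 195 251 250 250 251 253 255 119  76  80  85  86]
scene pred barL bottom [421.  290.7] barR bottom [374.9 250.5] board front edge at y 62,-62 [array([422.1, 290.6]), array([376.1, 250.5])]
```

Nothing has changed in the view: the lamp is seated, the head is forward and the arm is clear. Handing in.

```bash
python3 -c "
from rig import *
print(hand_in())"
```

```text
the job is handed in; nothing more can be done
None
```

I handed the job in at about 19 s: the lamp is clipped flush near the middle of the stand's top edge facing the book, the head is swung to its stop, the switch was pressed fully down and let go, and the arm is clear; the hand-in gave no verdict, so this rests on my camera and force checks.

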